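# Put the battery tester back in its cradle

### The job

The battery tester, the block with a hanging hole in a narrow tab at one end, stands on its long edge in the letter rack. Lift it out, lay it down on its back on the bare shelf and let go, then take it again by its long edges and put it away face up in the wooden cradle: its hole over the steel post, seated fully home, flat in the pocket. Lower it in rather than dropping it, and do not disturb the other things on the shelf.

Things in the scene. Friction and masses are not known exactly. Their poses are not given: they have to be found in the camera images.
- tester: grey plastic battery tester: block 95 x 56 x 26 mm (x -60..35, y +-28, z 0..26 mm) plus tab at its +x end (x 35..60, y +-16, z 0..14 mm) with a 13 mm hole along z at x = 47.5, y = 0. Origin: centre of the 120 x 56 mm back; z out of the face (display, buttons), x to the hole end. Starts on a long edge (own y up) in either rack slot; about 160 g
- tester_hole (a point): centre of the tester's hole, on its back side
- rack: fixed wooden letter rack 110 (x) x 150 (y) x 26 mm, origin centre of its underside; two slots along its x at y = -40 and +40 mm, each 30 mm wide between 4 mm walls 100 mm long; slot floor 8 mm, wall tops 26 mm above the shelf
- cradle: fixed wooden cradle 170 (x) x 100 (y) x 22 mm, origin centre of its underside, x to the post end. Pocket of the tester's stepped outline, 1.5 mm clear all round: wide part x -61.5..36.5, y +-29.5 mm, narrow part x 36.5..61.5, y +-17.5 mm; pocket floor 10 mm, rim 22 mm above the shelf
- cradle_seat (a point): where the tester's origin is when seated: on the pocket floor, 10 mm above the cradle's origin, same axes as the cradle
- cradle_post (a point): tip of the upright steel post (diameter 8 mm, tapering to 4 mm in its top 3 mm) in the narrow part of the pocket, 47.5 mm along x from the cradle's centre; it stands 20 mm above the pocket floor
- photo_block: plain wooden photo block 110 x 60 x 26 mm without hole or tab, on edge in the other rack slot; origin centre of its back; a bystander
- pig: ceramic pig money box 130 mm long, 88 mm wide, 109 mm tall, origin under its centre; a bystander
- photo_cube: brushed steel photo cube, 75 mm, origin under its centre; a bystander
- dome: glass paperweight dome, diameter 70, 39 mm tall, origin under its centre; a bystander
- cell: standing round battery, diameter 33, 61 mm tall, origin under its centre; a bystander
- candle_cup: ceramic candle cup, diameter 72, 70 mm tall, origin under its centre; a bystander
Things that resemble listed ones, but are neither listed nor needed, are in the scene too. Leave any orange or purple look-alike of the cradle alone.

How it is judged:
On the way:
1. the tester lies on its back on the bare shelf, let go (angle between tester's own z axis and vertical below 0.08 rad and height (world z) of tester below 0.005 m and contact force between tester and the fingers below 0.05 N and linear speed of tester below 0.03 m/s), for 0.2 s.
At the end, for the whole second after the job is handed in: The tester lies face up and at rest in the cradle: origin within 4 mm (horizontally) of the seat point and less than 2 mm above it, hole within 4.5 mm of the post's axis, its face within 0.03 rad of level and its length within 0.06 rad of the cradle's (horizontal distance between tester and cradle_seat below 0.004 m and horizontal distance between tester_hole and cradle_post below 0.0045 m and z of tester in the frame of cradle_seat below 0.002 m and angle between tester's own z axis and vertical below 0.03 rad and angle between the x axis of tester and the x axis of cradle, either way round below 0.06 rad and linear speed of tester below 0.01 m/s); the robot touches nothing.
It fails at once if the tester was dropped over the cradle: let go more than 30 mm above its seat (horizontal distance between tester and cradle_seat below 0.05 m and z of tester in the frame of cradle_seat above 0.03 m and contact force between tester and anything else below 0.01 N).
It fails at once if another thing on the shelf was moved more than 20 mm (distance of any of photo_block, pig, photo_cube, dome, cell, candle_cup from where it was at the start of the episode above 0.02 m).
It also fails if it takes over 69 s, if anything falls off the work surface, if the arm or the gripper's body presses on something with over 40 N, if the wrist force passes 120 N, or if a joint passes its speed limit or range.

### The arm

A 7-joint arm with a two-finger parallel gripper is mounted at the origin on the work surface. World frame = base frame: x ahead of the robot, y to its left, z up, the work surface at z = 0. Lengths are in m, angles in rad, forces in N, time in s.
With the tool pointing down it reaches from about 0.4 to 0.85 m from the base axis. Payload 10.4 kg.
Tool frame: the origin (TCP) lies between the finger pads; the fingertips stand manip.tip_extent ahead of it and the grasp point (between the pads) lies 6 mm ahead of it (manip.tip_extent is the distance from the TCP to the fingertips, in m); z points along the fingers, y is the line along which they close (so a half turn about z gives the same grasp; the last joint's range is limited). The gripper opens to 85 mm and grips with 20 to 120 N. Pads are 22 mm wide; open, the fingers measure 114 mm over their backs; the gripper's body (76 mm by 85 mm) begins 54 mm behind the grasp point. The pads swing forward as they close: fully open they stand 13 mm farther back than shut.
Start: joints at [-1.37, 0.332, -0.065, 1.46, 0.022, 1.35, -0.088], TCP at [0.139, 0.609, 0.256] pointing down, gripper open.
Joint ranges: [-2.6, 2.6], [-0.5, 2.12], [-1.47, 1.34], [0.16, 2.42], [-1.27, 4.41], [0.06, 2.06], [-2.6, 2.6]. Speed limits (rad/s): [2.22, 2.22, 2.79, 2.79, 3.14, 3.14, 3.14].

### API

Orientations are given as a unit quaternion [x, y, z, w].
In Python, from workcell import get_obs, optics, workorder, manip gives the robot as it stands.
- The arm moves only by the tool jog_arm, never from a script. Its argument "increments" is a list of rows, each a list of 7 numbers: the shift along the tool's x, y, z in m, then the turn, a rotation vector about the tool's x, y, z in rad, then the opening, from -1 (shut) to 1 (fully open). A call has 1 to 5 rows; each row is the pose to reach, as a shift and turn from the pose commanded when the call began, along the tool's axes at that moment; what a row does not reach only later rows make up. A row lasts 1/12 s, in which the tool goes at most 41.7 mm and 7.16 degrees, less where a joint would pass 70% of its speed; a pose out of reach is approached as far as the arm can. A call with a gripper value outside its range is refused whole. The fingers move at their own pace and stop on an object; "grip_force" is the grip in N (left out, the last holds). Time passes only in rows, so rows that repeat a pose let the fingers close. It gives the time, the measured TCP pose, the force, the opening and the grip force at its end, in the units of the state.
- get_obs(): the state, without advancing time (a new reading comes with each control period).
- optics.camera(name): name is "scene" or "top" or "wrist"; returns a dict with "color" (480x640x3 uint8, red, green, blue), "depth" (480x640 float32, m along the optical axis (not along the pixel's ray), 0 where there is no reading), "K" (3x3 intrinsics, pixels), "R" (3x3) and "t" (3): a world point X has camera coordinates R X + t. Camera axes: x right, y down, z forward; pixel columns grow to the right and rows downward; lengths in m; the calibration is good to about 2 mm. The wrist camera is an equidistant fisheye: a pixel r from the principal point sees the ray r / f radians off the axis. A picture is of the moment at which its call begins.
- workorder.hand_in(): hands the job in; it is judged then, once.
The state is a dict: "clock": time; "joint_pos": joint angles; "joint_velocities": joint speeds; "tau": joint torques, N m; "position": TCP position; "ee_rot": TCP orientation; "ft_force": force on the tool from outside, world axes, zero at the start; "torque": the same for the moment, N m; "grip_width": opening from 0.0 (shut) to 1.0 (fully open); "grasp_force": force on a finger pad.
Only numpy, scipy, OpenCV 4.12 (cv2) and the standard library are available. Lean on these libraries where they do the work, as an engineer would, in place of code of your own. Each camera call takes 0.05 s, during which the arm holds its last target. There are 200 camera calls.

## Working session

There is one attempt and no reset: what is moved stays moved. The work goes in short steps, Python scripts to look and compute and a tool call to move; the robot and the scene stay as the last step left them, time stands still between calls to the robot, and variables do not carry over. Pictures are saved under pics/ and viewed, at most 10 in all, crops included, and the job is handed in when it is done.

Besides the shell and the picture viewer there is one more tool, called after ">>>" by a JSON object that holds its "method" and its "body", one argument or row to a line. jog_arm: Moves the arm, as the interface text tells. Its arguments: {"type":"object","properties":{"increments":{"type":"array"},"grip_force":{"type":"number"}},"required":["increments"]}

```bash
mkdir -p pics; python3 - <<'E'
from workcell import get_obs, optics, workorder, manip
import cv2, numpy as np
print(manip.tip_extent, get_obs())
for n in ("scene","top"):
    c=optics.camera(n); np.savez(f"{n}0.npz",**c)
    cv2.imwrite(f"pics/{n}0.png",c["color"][:,:,::-1]); print(n,c["K"].tolist(),c["R"].tolist(),c["t"].tolist(),(c["depth"]>0).mean())
E
```

```text
0.025 {'clock': 0.0, 'joint_pos': array([-1.36957545,  0.33286046, -0.06470372,  1.46095257,  0.02161899,
        1.34989541, -0.08849575]), 'joint_velocities': array([-1.41919392e-03, -3.14819082e-05, -6.60644167e-04, -1.38154010e-03,
       -9.50722477e-04, -1.14360656e-04, -3.30919941e-03]), 'tau': array([-8.28663651e-04, -6.25439215e+01,  4.88731626e-02, -3.91605163e+01,
        1.62505126e-02,  9.75122850e-03, -1.96426674e-05]), 'position': array([0.13865429, 0.60907392, 0.25551768]), 'ee_rot': array([ 1.11660486e-01,  9.93746161e-01, -7.08797056e-04, -3.74861143e-05]), 'ft_force': array([-0.38738782, -0.08033387,  1.01817481]), 'torque': array([0.00048645, 0.00184018, 0.01280253]), 'grasp_force': 0.0, 'grip_width': 1.0006720685190467}
scene [[501.5685537889971, 0.0, 315.86999731260596], [0.0, 501.5685537889971, 238.8352410158649], [0.0, 0.0, 1.0]] [[0.6743094696611006, 0.7384259781921584, -0.005814968299096271], [0.42437871130607097, -0.39395078899678254, -0.8152947229309235], [-0.6043256146445917, 0.5472932034839889, -0.5790170126211056]] [-0.42254618860744786, -0.12417229013936029, 1.4708380511833126] 0.9956315104166666
top [[437.8165613184147, 0.0, 324.3707562136286], [0.0, 437.8165613184147, 237.85899229245214], [0.0, 0.0, 1.0]] [[-0.020511962187949966, -0.9997402400100187, -0.009935386852553347], [-0.9958830072674428, 0.02130843485907814, -0.08810781145738693], [0.08829663211671285, 0.008087218840009298, -0.9960613945175666]] [0.10952145886951549, 0.5181130254368015, 1.0265817147125165] 0.9960188802083333
```

View pics/top0.png

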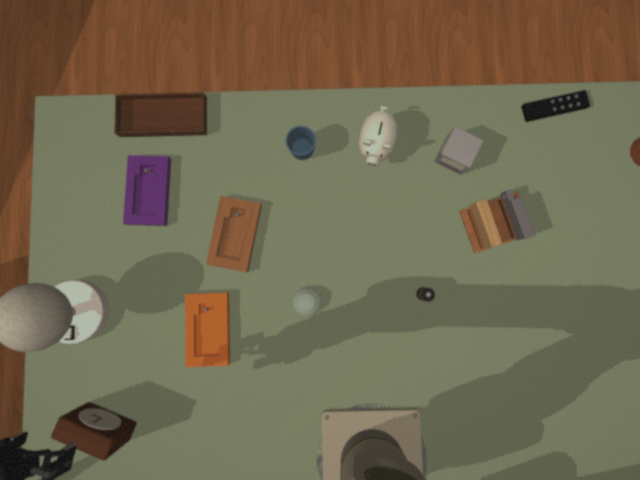

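View pics/scene0.png

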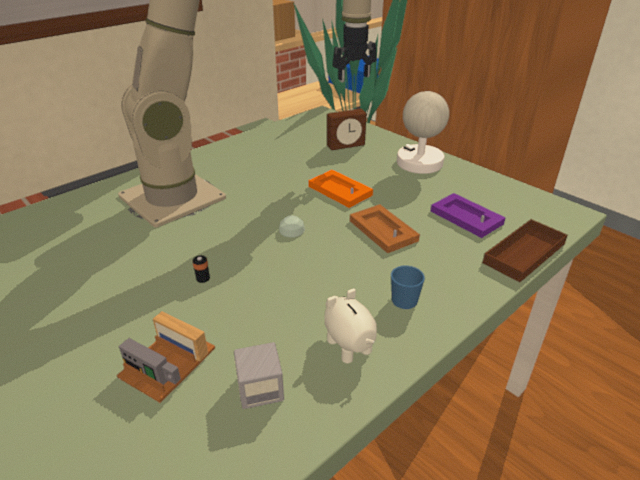

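The top view shows the grey tester in the rack slot at about (518,215), with its tab at the far end near (510,194). The photo block is in the other slot at (488,222), the wooden cradle at (235,234), and its post at about (239,212). The scene view shows the tester's face looking away from the photo block (display at 150,366, tab at 170,374), and the cradle at (384,228). Next I'll measure using depth from both views.

```bash
cat > h.py <<'E'
import numpy as np, cv2
def cloud(c):
    d=c["depth"]; v,u=np.indices(d.shape); K=c["K"]
    P=np.stack([(u-K[0,2])/K[0,0]*d,(v-K[1,2])/K[1,1]*d,d],-1)
    W=(P-c["t"])@c["R"]; W[d<=0]=np.nan; return W
def px(c,X):
    p=c["R"]@np.asarray(X)+c["t"]; p=c["K"]@p; return p[:2]/p[2]
def rect(P):
    (cx,cy),(w,h),a=cv2.minAreaRect(P[:,:2].astype(np.float32)*1000); return np.round([cx,cy,w,h,a],1)
E
python3 - <<'E'
from h import *
np.set_printoptions(suppress=True,precision=4)
C={n:dict(np.load(n+"0.npz")) for n in("top","scene")}
for n,pts in (("top",[(518,213),(510,194),(488,222),(235,240),(239,212),(235,234),(218,235),(300,142),(378,135),(461,150),(306,302),(426,294),(350,300)]),("scene",[(150,350),(150,366),(170,374),(180,325),(384,228),(395,234)])):
    W=cloud(C[n])
    for p in pts: print(n,p,W[p[1],p[0]])
for n in C:
    W=cloud(C[n]).reshape(-1,3); col=C[n]["color"].reshape(-1,3).astype(int)
    g=np.isfinite(W).all(1)
    for nm,x,y,z0,z1 in(("tester_hi",(.4,.72),(-.5,-.2),.055,.08),("rackall",(.4,.62),(-.5,-.22),.015,.035),("cradle_rim",(.38,.6),(.15,.34),.016,.03),("cradle_all",(.38,.6),(.15,.34),.008,.04),("post",(.38,.6),(.15,.34),.0255,.04)):
        m=g&(W[:,0]>x[0])&(W[:,0]<x[1])&(W[:,1]>y[0])&(W[:,1]<y[1])&(W[:,2]>z0)&(W[:,2]<z1)
        if nm.startswith("cradle"): m&=(col[:,0]>col[:,1]+15)&(col[:,0]<200)
        P=W[m]; print(n,nm,len(P),P.mean(0) if len(P) else '',np.median(P[:,2]) if len(P) else '',rect(P) if len(P)>5 else '')
for n,b in(("top",(440,180,550,260)),("top",(190,185,280,285))):
    c=C[n]["color"][b[1]:b[3],b[0]:b[2],::-1]; cv2.imwrite(f"pics/c{b[0]}.png",cv2.resize(c,None,fx=4,fy=4,interpolation=cv2.INTER_CUBIC))
a=cv2.imread("pics/c440.png");b=cv2.imread("pics/c190.png")
a=cv2.copyMakeBorder(a,0,400-a.shape[0],0,0,0);cv2.imwrite("pics/crop.png",np.hstack([a,b]))
E
```

```text
top (518, 213) [ 0.5646 -0.3491  0.0646]
top (510, 194) [ 0.6116 -0.3385  0.0523]
top (488, 222) [ 0.5447 -0.2775  0.069 ]
top (235, 240) [0.5208 0.3159 0.0116]
top (239, 212) [0.59   0.307  0.0065]
top (235, 234) [0.5356 0.3163 0.0098]
top (218, 235) [0.5329 0.355  0.0209]
top (300, 142) [0.7622 0.1544 0.007 ]
top (378, 135) [ 0.7452 -0.0284  0.0991]
top (461, 150) [ 0.7134 -0.2225  0.0736]
top (306, 302) [0.3696 0.1445 0.0389]
top (426, 294) [ 0.3834 -0.1311  0.0594]
top (350, 300) [ 0.37    0.0399 -0.0013]
scene (150, 350) [ 0.5664 -0.3476  0.0658]
scene (150, 366) [ 0.5907 -0.3624  0.0556]
scene (170, 374) [ 0.6188 -0.3414  0.042 ]
scene (180, 325) [ 0.5485 -0.2764  0.0667]
scene (384, 228) [0.5431 0.3173 0.0118]
scene (395, 234) [0.5889 0.306  0.0214]
top tester_hi 1600 [ 0.592  -0.2903  0.0675] 0.06698722456325146 [ 616.2 -292.4  257.9  113.5   22.1]
top rackall 539 [ 0.5529 -0.3094  0.025 ] 0.02525810810956793 [ 556.3 -315.2  116.4  118.7   13.1]
top cradle_rim 892 [0.5203 0.2928 0.0215] 0.021604993153294408 [491.6 307.8  82.4 224.2  83.9]
top cradle_all 1621 [0.5273 0.3021 0.0165] 0.018744272561647547 [490.6 297.1  85.8 218.8  89.9]
top post 65 [0.4432 0.2071 0.0296] 0.029009644309433095 [468.6 267.8 270.4 123.9  31.3]
scene tester_hi 2018 [ 0.5941 -0.2958  0.0671] 0.06665117469785854 [ 617.1 -294.1  258.   113.5   21.6]
scene rackall 910 [ 0.5669 -0.3283  0.0252] 0.025338657887008956 [ 557.8 -321.7  114.2  113.5   17. ]
scene cradle_rim 522 [0.5266 0.2914 0.022 ] 0.02220584873755479 [492.1 296.3  85.1 215.7  89.6]
scene cradle_all 929 [0.525  0.2994 0.0174] 0.019161673136425354 [490.5 301.1  85.3 222.5  87. ]
scene post 44 [0.4697 0.2196 0.0294] 0.02863204191002145 [473.9 251.8 252.6 106.6  27.3]
```

View pics/crop.png

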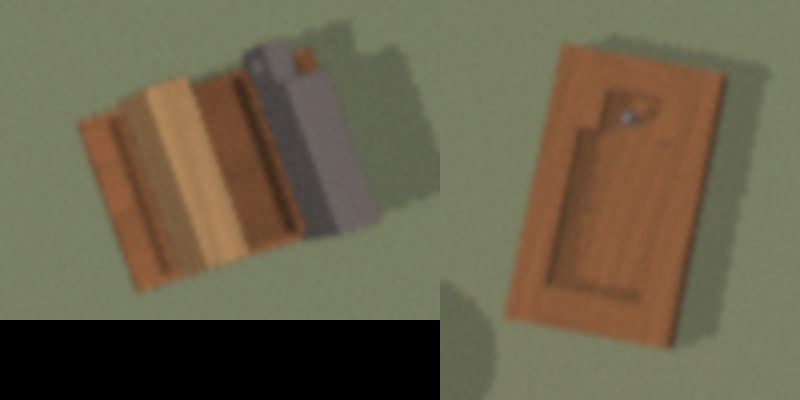

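The left crop shows the tester, with its tab offset to the photo-block side at about (265,60), so its back faces the photo block. The right crop shows the cradle, with its post near (628,115) at the far end. Next I'll fit the poses.

```bash
python3 - <<'E'
from h import *
np.set_printoptions(suppress=True,precision=4)
C={n:dict(np.load(n+"0.npz")) for n in("top","scene")}
for n in C:
    W=cloud(C[n]).reshape(-1,3); col=C[n]["color"].reshape(-1,3).astype(int)
    g=np.isfinite(W).all(1); d=np.hypot(W[:,0]-.555,W[:,1]+.345)
    grey=(col.max(1)-col.min(1)<28)
    def s(nm,m):
        P=W[m&g]; print(n,nm,len(P),P.mean(0),np.median(P[:,2]),rect(P), "u dir",np.linalg.svd(P[:,:2]-P[:,:2].mean(0))[2][0])
    s("testertop",(d<.085)&grey&(W[:,2]>.06)&(W[:,2]<.075))
    s("tabtop",(d<.12)&grey&(W[:,2]>.047)&(W[:,2]<.056)&(W[:,0]>.592))
    s("photo",(np.hypot(W[:,0]-.545,W[:,1]+.275)<.09)&~grey&(W[:,2]>.061)&(W[:,2]<.075))
    s("rack",(np.hypot(W[:,0]-.55,W[:,1]+.31)<.12)&~grey&(W[:,2]>.004)&(W[:,2]<.028))
    dc=np.hypot(W[:,0]-.533,W[:,1]-.312); br=(col[:,0]>col[:,1]+15)&(dc<.115)
    s("cradlerim",br&(W[:,2]>.018)&(W[:,2]<.026))
    s("cradlefloor",br&(W[:,2]>.006)&(W[:,2]<.0125)&(dc<.06))
    s("post",(np.hypot(W[:,0]-.58,W[:,1]-.31)<.03)&(W[:,2]>.0262)&(W[:,2]<.035))
E
```

```text
top testertop 465 [ 0.5552 -0.3596  0.0638] 0.06368947151639394 [ 556.  -360.1   94.5   28.    16.5] u dir [-0.9567 -0.291 ]
top tabtop 74 [ 0.6106 -0.3365  0.0519] 0.05219575538423978 [ 608.9 -337.9   29.7   15.6   21.9] u dir [-0.9914 -0.1311]
top photo 573 [ 0.5443 -0.2791  0.0676] 0.06766688995087801 [ 544.7 -280.1  109.4   27.7   16.8] u dir [-0.9567 -0.291 ]
top rack 1283 [ 0.5488 -0.3008  0.0122] 0.009169697995942253 [ 545.6 -320.1  193.   217.2   76.8] u dir [ 0.4504 -0.8928]
top cradlerim 1723 [0.5393 0.3178 0.0216] 0.02161336187762702 [537.3 318.3 101.1 170.   78.1] u dir [-0.9811  0.1935]
top cradlefloor 915 [0.5313 0.3202 0.0094] 0.009425854034879149 [533.2 309.2  80.8 118.3  77.6] u dir [-0.9828  0.1848]
top post 8 [0.5881 0.3104 0.0282] 0.028479441957106708 [594.3 309.8  21.7  20.7  54.1] u dir [-0.9074 -0.4202]
scene testertop 596 [ 0.5585 -0.3606  0.0634] 0.06346341217775081 [ 557.3 -360.8   95.7   26.8   16.3] u dir [0.9584 0.2855]
scene tabtop 153 [ 0.6088 -0.3429  0.0513] 0.05130687722769301 [ 605.2 -343.7   46.2   22.3   44.8] u dir [0.6911 0.7227]
scene photo 693 [ 0.5495 -0.2821  0.067 ] 0.06745367495960916 [ 554.1 -306.4  110.6   82.8   17.4] u dir [0.9584 0.2853]
scene rack 2015 [ 0.5695 -0.3337  0.0122] 0.00867184492710252 [ 568.  -302.1  149.2  176.2   16.6] u dir [-0.0382 -0.9993]
scene cradlerim 1020 [0.5455 0.3146 0.0222] 0.022306462148548235 [535.6 318.6 105.2 178.   78.2] u dir [ 0.9756 -0.2198]
scene cradlefloor 366 [0.5273 0.3215 0.0102] 0.010404012113209363 [528.7 311.3  85.4 110.7  76.1] u dir [ 0.9455 -0.3255]
scene post 7 [0.5851 0.3067 0.0288] 0.02910746849676974 [584.6 306.2   5.9   3.5  30. ] u dir [0.9908 0.1356]
```

```bash
cat > plan.py <<'E'
import numpy as np
from scipy.spatial.transform import Rotation as Ro
from workcell import get_obs
def down(phi,tilt=0):   # tool y heading phi (deg); tilt about world axis -x_tool.. : body leans to -y_tool
    p=np.radians(phi); y=np.array([np.cos(p),np.sin(p),0]); z=np.array([0,0,-1.]); x=np.cross(y,z)
    return Ro.from_matrix(np.c_[x,y,z])*Ro.from_rotvec([np.radians(tilt),0,0])
def plan(wps):
    o=get_obs(); p=o["position"]; R=Ro.from_quat(o["ee_rot"]); print("at",p.round(4),"t",o["clock"])
    for P,T in wps:
        d=np.array(P)-p; w=(R.inv()*T).magnitude()
        n=int(max(np.ceil(np.linalg.norm(d)/.040),np.ceil(w/.12),1)); nc=-(-n//5)
        rv=(R.inv()*T).as_rotvec()
        for c in range(nc):
            k=n//nc+(c<n%nc)
            f=k/n; s=R.inv().apply(d*f); r=rv*f
            s=s.round(4); r=r.round(4)
            print(k,"rows step",(s/k).round(5).tolist(),(r/k).round(5).tolist(),"end",s.tolist(),r.tolist())
            p=p+R.apply(s); R=R*Ro.from_rotvec(r)
        p2=np.array(P)
        print("  ->",p.round(4))
E
python3 -c "
from plan import *
plan([((.48,.15,.25),down(2)),((.561,-.359,.20),down(-73.5)),((.561,-.359,.056),down(-73.5))])"
```

```text
at [0.1386 0.6091 0.2556] t 0.1
5 rows step [-0.02898, -0.0248, 0.0004] [-6e-05, 6e-05, 0.08748] end [-0.1449, -0.124, 0.002] [-0.0003, 0.0003, 0.4374]
5 rows step [-0.03676, -0.01018, 0.0004] [-6e-05, 6e-05, 0.08748] end [-0.1838, -0.0509, 0.002] [-0.0003, 0.0003, 0.4374]
5 rows step [-0.03762, 0.00634, 0.00038] [-6e-05, 6e-05, 0.08748] end [-0.1881, 0.0317, 0.0019] [-0.0003, 0.0003, 0.4374]
  -> [0.48   0.1499 0.25  ]
5 rows step [-0.03934, 0.00486, 0.00384] [-0.0, 0.0, 0.10136] end [-0.1967, 0.0243, 0.0192] [-0.0, 0.0, 0.5068]
4 rows step [-0.03202, 0.02335, 0.00385] [-0.0, 0.0, 0.10135] end [-0.1281, 0.0934, 0.0154] [-0.0, 0.0, 0.4054]
4 rows step [-0.02022, 0.0341, 0.00385] [-0.0, 0.0, 0.10135] end [-0.0809, 0.1364, 0.0154] [-0.0, 0.0, 0.4054]
  -> [ 0.561 -0.359  0.2  ]
4 rows step [-0.0, 0.0, 0.036] [0.0, 2e-05, 0.0] end [-0.0, 0.0, 0.144] [0.0, 0.0001, 0.0]
  -> [ 0.561 -0.359  0.056]
```

>>> {"method": "jog_arm", "body": {
  "increments": [
    [-0.029,-0.025,0,0,0,0.0875,1],
    [-0.058,-0.05,0.001,0,0,0.175,1],
    [-0.087,-0.074,0.001,0,0,0.262,1],
    [-0.116,-0.099,0.002,0,0,0.35,1],
    [-0.145,-0.124,0.002,0,0,0.437,1]
  ]
}}

```text
clock: 0.52
position: [0.2533, 0.4545, 0.2538]
ee_rot: [0.326, 0.945, -0.0, -0.0]
ft_force: [1.2, 1.0, 0.2]
grip_width: 0.999
grasp_force: 0.0
```

>>> {"method": "jog_arm", "body": {
  "increments": [
    [-0.037,-0.01,0,0,0,0.0875,1],
    [-0.074,-0.02,0.001,0,0,0.175,1],
    [-0.11,-0.031,0.001,0,0,0.262,1],
    [-0.147,-0.041,0.002,0,0,0.35,1],
    [-0.184,-0.051,0.002,0,0,0.437,1]
  ]
}}

```text
clock: 0.93
position: [0.3671, 0.3013, 0.252]
ee_rot: [0.524, 0.852, -0.0, -0.0]
ft_force: [1.2, 0.3, -0.3]
grip_width: 1.002
grasp_force: 0.0
```

>>> {"method": "jog_arm", "body": {
  "increments": [
    [-0.038,0.006,0,0,0,0.0875,0.5],
    [-0.075,0.013,0.001,0,0,0.175,0.5],
    [-0.113,0.019,0.001,0,0,0.262,0.5],
    [-0.15,0.025,0.002,0,0,0.35,0.5],
    [-0.188,0.032,0.002,0,0,0.437,0.5]
  ]
}}

```text
clock: 1.35
position: [0.4811, 0.1486, 0.2501]
ee_rot: [0.696, 0.718, -0.0, -0.0]
ft_force: [1.0, 0.3, 0.0]
grip_width: 0.752
grasp_force: 0.0
```

>>> {"method": "jog_arm", "body": {
  "increments": [
    [-0.039,0.005,0.004,0,0,0.101,0.2],
    [-0.079,0.01,0.008,0,0,0.203,0.2],
    [-0.118,0.015,0.012,0,0,0.304,0.2],
    [-0.157,0.019,0.015,0,0,0.405,0.2],
    [-0.197,0.024,0.019,0,0,0.507,0.2]
  ]
}}

```text
clock: 1.77
position: [0.5114, -0.0474, 0.2312]
ee_rot: [0.854, 0.521, 0.0, -0.0]
ft_force: [1.2, 0.8, 0.1]
grip_width: 0.605
grasp_force: 0.0
```

>>> {"method": "jog_arm", "body": {
  "increments": [
    [-0.032,0.023,0.004,0,0,0.101,0.2],
    [-0.064,0.047,0.008,0,0,0.203,0.2],
    [-0.096,0.07,0.012,0,0,0.304,0.2],
    [-0.128,0.093,0.015,0,0,0.405,0.2]
  ]
}}

```text
clock: 2.1
position: [0.5364, -0.2036, 0.2159]
ee_rot: [0.941, 0.338, 0.0, -0.0]
ft_force: [0.4, -0.2, 0.2]
grip_width: 0.602
grasp_force: 0.0
```

>>> {"method": "jog_arm", "body": {
  "increments": [
    [-0.02,0.034,0.004,0,0,0.101,0.2],
    [-0.04,0.068,0.008,0,0,0.203,0.2],
    [-0.061,0.102,0.012,0,0,0.304,0.2],
    [-0.081,0.136,0.015,0,0,0.405,0.2],
    [-0.081,0.136,0.015,0,0,0.405,0.2]
  ]
}}

```text
clock: 2.52
position: [0.5582, -0.366, 0.199]
ee_rot: [0.991, 0.137, -0.003, 0.002]
ft_force: [-1.0, -0.6, 0.9]
grip_width: 0.599
grasp_force: 0.0
```

```bash
python3 -c "
from plan import *
o=get_obs(); print(o['joint_pos'].round(3),o['grip_width'],o['ft_force'])
plan([((.561,-.359,.056),down(-73.5)),((.561,-.359,.17),down(-73.5)),((.5,.03,.17),down(0)),((.5,.03,.17),down(0,42)),((.5,.03,.17),down(0,-42))])"
```

```text
[-0.071  0.583  0.853  1.446 -0.437  1.313 -0.485] 0.5989654699451131 [-0.99988025 -0.55307304  0.86683841]
at [ 0.5582 -0.366   0.199 ] t 2.5167
4 rows step [0.00135, -0.0016, 0.03575] [0.0006, 0.0014, -0.00315] end [0.0054, -0.0064, 0.143] [0.0024, 0.0056, -0.0126]
  -> [ 0.561 -0.359  0.056]
3 rows step [-0.0, 0.0, -0.038] [0.0, 0.0, 0.0] end [-0.0, 0.0, -0.114] [0.0, 0.0, 0.0]
  -> [ 0.561 -0.359  0.17 ]
4 rows step [0.00472, -0.03548, -0.0] [0.0, 0.0, -0.11662] end [0.0189, -0.1419, -0.0] [0.0, 0.0, -0.4665]
4 rows step [0.02017, -0.02958, -0.0] [0.0, 0.0, -0.11662] end [0.0807, -0.1183, -0.0] [0.0, 0.0, -0.4665]
3 rows step [0.03133, -0.01733, -0.0] [0.0, 0.0, -0.11663] end [0.094, -0.052, -0.0] [0.0, 0.0, -0.3499]
  -> [0.5    0.0301 0.1699]
4 rows step [-0.0, 0.0, -0.0] [0.10472, 0.0, 2e-05] end [-0.0, 0.0, -0.0] [0.4189, 0.0, 0.0001]
3 rows step [-0.0, -0.0, -0.0] [0.10473, 0.0, 0.0] end [-0.0, -0.0, -0.0] [0.3142, 0.0, 0.0]
  -> [0.5    0.0301 0.1699]
5 rows step [-0.0, -0.0, -0.0] [-0.11278, 0.0, 0.0] end [-0.0, -0.0, -0.0] [-0.5639, 0.0, 0.0]
4 rows step [-0.0, 0.0, -0.0] [-0.11278, 0.0, 0.0] end [-0.0, 0.0, -0.0] [-0.4511, 0.0, 0.0]
4 rows step [-0.0, 0.0, -0.0] [-0.11278, 0.0, 0.0] end [-0.0, 0.0, -0.0] [-0.4511, 0.0, 0.0]
  -> [0.5    0.0301 0.1699]
```

>>> {"method": "jog_arm", "body": {
  "increments": [
    [0,0,0,0,0,0,0.2],
    [0,0,0,0,0,0,0.2],
    [0,0,0,0,0,0,0.2]
  ]
}}

```text
clock: 2.77
position: [0.5619, -0.3568, 0.2013]
ee_rot: [0.989, 0.146, 0.0, -0.0]
ft_force: [0.3, 1.3, -0.2]
grip_width: 0.601
grasp_force: 0.0
```

```bash
python3 -c "
from plan import *
from workcell import optics
import cv2
plan([((.561,-.359,.056),down(-73.5))])
c=optics.camera('wrist'); np.savez('w0.npz',**c); cv2.imwrite('pics/w0.png',c['color'][:,:,::-1]); print(c['K'].tolist(),c['R'].tolist(),c['t'])
plan([((.561,-.359,.056),down(-73.5))])"
```

```text
at [ 0.5619 -0.3568  0.2013] t 2.7667
4 rows step [-0.0004, 0.0005, 0.03633] [-0.00022, -0.00018, 0.00105] end [-0.0016, 0.002, 0.1453] [-0.0009, -0.0007, 0.0042]
  -> [ 0.5611 -0.359   0.056 ]
[[371.64829954431775, 0.0, 323.95463646681134], [0.0, 371.64829954431775, 239.14825005695712], [0.0, 0.0, 1.0]] [[0.2881031981535991, -0.957598801940919, -0.0010400648938776083], [-0.9205536218594695, -0.27725663412379264, 0.2751541170249095], [-0.26377561770391167, -0.07831534559497817, -0.9613995684153692]] [-0.50276351  0.39907555  0.44646336]
at [ 0.5621 -0.3566  0.2015] t 2.8167
4 rows step [-0.00048, 0.00052, 0.03637] [-0.0002, -0.00025, 0.00112] end [-0.0019, 0.0021, 0.1455] [-0.0008, -0.001, 0.0045]
  -> [ 0.561 -0.359  0.056]
```

View pics/w0.png

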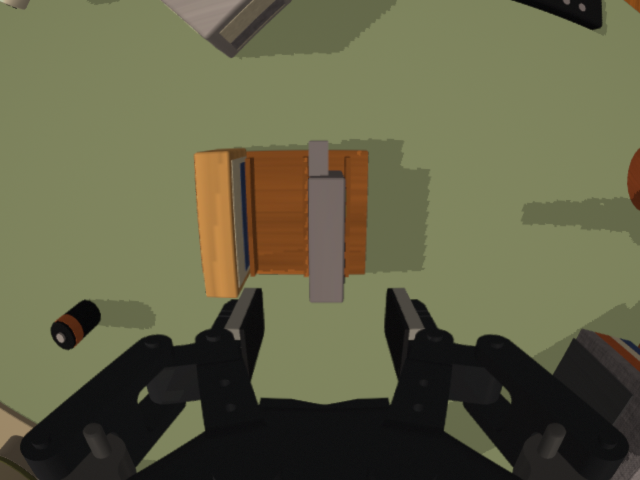

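The wrist view shows the tester at (327,235), centred between the fingers at (245,330) and (405,330), and the photo block well to the left at (215,225). Next I'll descend and grip.

>>> {"method": "jog_arm", "body": {
  "increments": [
    [0,0.001,0.036,0,0,0,0.2],
    [-0.001,0.001,0.072,0,0,0,0.2],
    [-0.001,0.002,0.11,0,0,0.002,0.2],
    [-0.001,0.002,0.145,0,0,0.004,0.2],
    [-0.001,0.002,0.145,0,0,0.004,0.2]
  ]
}}

```text
clock: 3.23
position: [0.5587, -0.3562, 0.0498]
ee_rot: [0.99, 0.144, -0.003, -0.003]
ft_force: [-0.7, 0.1, -1.0]
grip_width: 0.603
grasp_force: 0.0
```

>>> {"method": "jog_arm", "body": {
  "grip_force": 50,
  "increments": [
    [0,0,0,0,0,0,0.2],
    [0,0,0,0,0,0,-1],
    [0,0,0,0,0,0,-1],
    [0,0,0,0,0,0,-1],
    [0,0,0,0,0,0,-1]
  ]
}}

```text
clock: 3.65
position: [0.5623, -0.3606, 0.0594]
ee_rot: [0.99, 0.143, 0.002, 0.0]
ft_force: [-2.3, 2.7, 8.2]
grip_width: 0.297
grasp_force: 49.3
```

>>> {"method": "jog_arm", "body": {
  "increments": [
    [0,0,0,0,0,0,-1],
    [0,0,0,0,0,0,-1],
    [0,0,-0.01,0,0,0,-1],
    [0,0,-0.04,0,0,0,-1],
    [0,0,-0.08,0,0,0,-1]
  ]
}}

```text
clock: 4.07
position: [0.5599, -0.3595, 0.1363]
ee_rot: [0.99, 0.142, -0.001, -0.001]
ft_force: [0.8, -0.3, -1.9]
grip_width: 0.298
grasp_force: 49.5
```

>>> {"method": "jog_arm", "body": {
  "increments": [
    [0,0,-0.034,0,0,0,-1],
    [0,0,-0.034,0,0,0,-1],
    [0,0,-0.034,0,0,0,-1]
  ]
}}

```text
clock: 4.32
position: [0.562, -0.3615, 0.1742]
ee_rot: [0.99, 0.142, 0.003, 0.002]
ft_force: [0.5, 0.2, -2.5]
grip_width: 0.302
grasp_force: 49.8
```

```bash
python3 -c "
from plan import *
o=get_obs(); print(o['joint_pos'].round(3),o['ft_force'])
plan([((.50,.03,.17),down(0)),((.5,.03,.14),down(0,42)),((.5,.03,.14),down(0,-42))])"
```

```text
[-0.072  0.597  0.837  1.479 -0.455  1.261 -0.47 ] [ 0.53516373  0.17176304 -2.45926678]
at [ 0.562  -0.3615  0.1742] t 4.3167
4 rows step [0.00462, -0.03575, 0.00028] [0.00055, -0.00012, -0.11682] end [0.0185, -0.143, 0.0011] [0.0022, -0.0005, -0.4673]
4 rows step [0.02022, -0.02982, 0.00035] [0.00055, -0.00012, -0.11682] end [0.0809, -0.1193, 0.0014] [0.0022, -0.0005, -0.4673]
3 rows step [0.0315, -0.0175, 0.00037] [0.00057, -0.00013, -0.11683] end [0.0945, -0.0525, 0.0011] [0.0017, -0.0004, -0.3505]
  -> [0.5001 0.0301 0.17  ]
4 rows step [-0.0, -0.0, 0.00428] [0.10472, -0.0, -0.0] end [-0.0, -0.0, 0.0171] [0.4189, -0.0, -0.0]
3 rows step [-0.0, 0.00173, 0.0039] [0.10473, -0.0, -0.0] end [-0.0, 0.0052, 0.0117] [0.3142, -0.0, -0.0]
  -> [0.5001 0.0301 0.1401]
5 rows step [-0.0, 0.0, 0.0] [-0.11278, -0.0, -0.0] end [-0.0, 0.0, 0.0] [-0.5639, -0.0, -0.0]
4 rows step [-0.0, -0.0, 0.0] [-0.11278, -0.0, -0.0] end [-0.0, -0.0, 0.0] [-0.4511, -0.0, -0.0]
4 rows step [-0.0, -0.0, 0.0] [-0.11278, -0.0, -0.0] end [-0.0, -0.0, 0.0] [-0.4511, -0.0, -0.0]
  -> [0.5001 0.0301 0.1401]
```

>>> {"method": "jog_arm", "body": {
  "increments": [
    [0.005,-0.036,0,0,0,-0.117,-1],
    [0.009,-0.072,0,0,0,-0.234,-1],
    [0.014,-0.107,0.001,0,0,-0.35,-1],
    [0.018,-0.143,0.001,0,0,-0.467,-1]
  ]
}}

```text
clock: 4.65
position: [0.537, -0.2164, 0.1684]
ee_rot: [0.929, 0.37, -0.001, -0.0]
ft_force: [0.6, 0.5, -1.9]
grip_width: 0.297
grasp_force: 50.2
```

>>> {"method": "jog_arm", "body": {
  "increments": [
    [0.02,-0.03,0,0,0,-0.117,-1],
    [0.04,-0.06,0,0,0,-0.234,-1],
    [0.061,-0.09,0.001,0,0,-0.35,-1],
    [0.081,-0.119,0.001,0,0,-0.467,-1]
  ]
}}

```text
clock: 4.98
position: [0.5145, -0.0739, 0.1678]
ee_rot: [0.818, 0.575, -0.0, -0.0]
ft_force: [1.2, -0.2, -3.1]
grip_width: 0.297
grasp_force: 50.2
```

>>> {"method": "jog_arm", "body": {
  "increments": [
    [0.031,-0.012,0,0,0,-0.117,-1],
    [0.062,-0.024,0,0,0,-0.234,-1],
    [0.094,-0.035,0.001,0,0,-0.35,-1],
    [0.094,-0.035,0.001,0,0,-0.35,-1]
  ]
}}

```text
clock: 5.32
position: [0.5144, 0.032, 0.1667]
ee_rot: [0.702, 0.712, 0.001, -0.001]
ft_force: [-0.3, 1.0, -2.3]
grip_width: 0.298
grasp_force: 50.2
```

>>> {"method": "jog_arm", "body": {
  "increments": [
    [0,0,0,-0.08,0,0,-1],
    [0,0,0,-0.18,0,0,-1],
    [0,0,0,-0.28,0,0,-1],
    [0,0,0,-0.36,0,0,-1],
    [0,0,0,-0.44,0,0,-1]
  ]
}}

```text
clock: 5.73
position: [0.5143, 0.0245, 0.167]
ee_rot: [0.69, 0.689, 0.156, 0.155]
ft_force: [1.2, -0.9, -2.0]
grip_width: 0.298
grasp_force: 50.4
```

>>> {"method": "jog_arm", "body": {
  "increments": [
    [0,0,0,-0.1,0,0,-1],
    [0,0,0,-0.2,0,0,-1],
    [0,0,0,-0.293,0,0,-1],
    [0,0,0,-0.293,0,0,-1],
    [0,0,0,-0.293,0,0,-1]
  ]
}}

```text
clock: 6.15
position: [0.5152, 0.0239, 0.1684]
ee_rot: [0.662, 0.661, 0.249, 0.25]
ft_force: [0.0, 0.3, -2.4]
grip_width: 0.3
grasp_force: 50.5
```

```bash
python3 -c "
from plan import *
from workcell import optics
import cv2
o=get_obs(); print(o['joint_pos'].round(3),o['ft_force'],Ro.from_quat(o['ee_rot']).as_matrix().round(3).tolist())
plan([((.52,.03,.055),down(0,-42))])
c=optics.camera('scene'); np.savez('s1.npz',**c); cv2.imwrite('pics/s1.png',c['color'][:,:,::-1])
"
```

```text
[-0.2   -0.206 -0.027  2.411  0.579  0.271 -0.738] [ 0.01011204  0.29013206 -2.3572125 ] [[0.002, 0.751, 0.661], [1.0, -0.001, -0.002], [-0.001, 0.661, -0.751]]
at [0.5152 0.0239 0.1684] t 6.15
3 rows step [0.00207, -0.02377, 0.02943] [-0.0037, 0.00063, -0.00033] end [0.0062, -0.0713, 0.0883] [-0.0111, 0.0019, -0.001]
  -> [0.52  0.03  0.055]
```

View pics/s1.png

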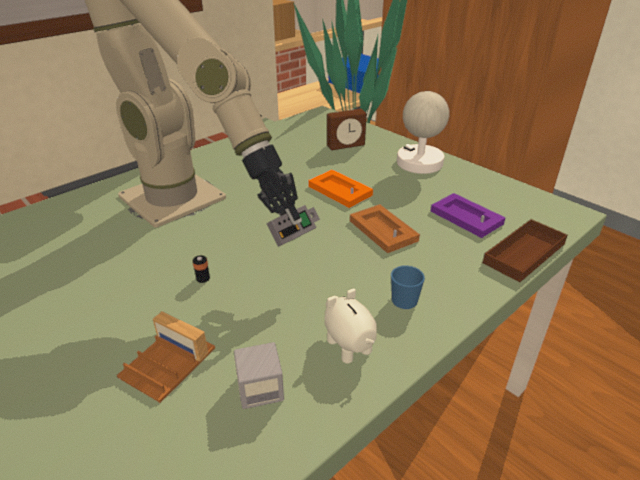

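The scene view shows the tester held tilted, face up and outward, at (295,225), over bare shelf. Next I'll lower it there.

>>> {"method": "jog_arm", "body": {
  "increments": [
    [0.001,0.01,0.025,0,0,0,-1],
    [0.003,-0.005,0.05,0,0,0,-1],
    [0.005,-0.02,0.08,0,0,0,-1],
    [0.006,-0.041,0.114,0,0,0,-1],
    [0.006,-0.041,0.114,0,0,0,-1]
  ]
}}

```text
clock: 6.62
position: [0.5534, 0.0195, 0.1087]
ee_rot: [0.664, 0.658, 0.244, 0.26]
ft_force: [0.2, 0.5, -1.6]
grip_width: 0.295
grasp_force: 50.5
```

>>> {"method": "jog_arm", "body": {
  "increments": [
    [0,0,0,0,0,0,-1],
    [0,0,0,0,0,0,-1],
    [0,0,0,0,0,0,-1]
  ]
}}

```text
clock: 6.87
position: [0.5535, 0.0202, 0.11]
ee_rot: [0.664, 0.658, 0.244, 0.26]
ft_force: [-0.3, -0.8, -2.7]
grip_width: 0.295
grasp_force: 50.3
```

```bash
python3 -c "
from plan import *
o=get_obs(); print(o['joint_pos'].round(3),o['ft_force'],Ro.from_quat(o['ee_rot']).as_matrix().round(3).tolist())
plan([((.56,.03,.045),down(0,-42))])
"
```

```text
[-0.085  0.021 -0.128  2.374  1.377  0.17  -1.533] [-0.32953316 -0.76258664 -2.67742107] [[0.016, 0.746, 0.666], [1.0, -0.0, -0.023], [-0.017, 0.666, -0.746]]
at [0.5535 0.0202 0.11  ] t 6.8667
2 rows step [0.00555, -0.0192, 0.0263] [-0.00215, 0.0117, -5e-05] end [0.0111, -0.0384, 0.0526] [-0.0043, 0.0234, -0.0001]
  -> [0.56  0.03  0.045]
```

```bash
python3 -c "
from plan import *
plan([((.62,.06,.11),down(0,-36)),((.62,.06,.053),down(0,-36))])
"
```

```text
at [0.5535 0.0202 0.11  ] t 6.8667
2 rows step [0.02045, 0.0248, 0.0217] [0.0502, 0.01165, -0.00065] end [0.0409, 0.0496, 0.0434] [0.1004, 0.0233, -0.0013]
  -> [0.62 0.06 0.11]
2 rows step [-0.0, -0.01675, 0.02305] [-0.0, 0.0, -0.0] end [-0.0, -0.0335, 0.0461] [-0.0, 0.0, -0.0]
  -> [0.62  0.06  0.053]
```

>>> {"method": "jog_arm", "body": {
  "increments": [
    [0.013,0.016,0.014,0.033,0.008,0,-1],
    [0.027,0.033,0.029,0.066,0.016,0,-1],
    [0.041,0.05,0.043,0.1,0.023,-0.001,-1],
    [0.041,0.05,0.043,0.1,0.023,-0.001,-1],
    [0.041,0.05,0.043,0.1,0.023,-0.001,-1]
  ]
}}

```text
clock: 7.28
position: [0.6234, 0.0637, 0.1129]
ee_rot: [0.672, 0.673, 0.221, 0.218]
ft_force: [-0.1, 0.3, -1.0]
grip_width: 0.295
grasp_force: 50.5
```

>>> {"method": "jog_arm", "body": {
  "increments": [
    [0,-0.011,0.015,0,0,0,-1],
    [0,-0.022,0.03,0,0,0,-1],
    [0,-0.033,0.046,0,0,0,-1],
    [0,-0.033,0.046,0,0,0,-1],
    [0,-0.033,0.046,0,0,0,-1]
  ]
}}

```text
clock: 7.7
position: [0.6199, 0.0609, 0.0536]
ee_rot: [0.672, 0.673, 0.218, 0.219]
ft_force: [0.6, 1.0, -2.1]
grip_width: 0.299
grasp_force: 50.4
```

```bash
python3 -c "
from plan import *
o=get_obs(); print(o['joint_pos'].round(3),o['ft_force'],Ro.from_quat(o['ee_rot']).as_matrix().round(3).tolist())
plan([((.62,.06,.045),down(0,-36))])
"
```

```text
[-0.246  0.279  0.003  2.175  1.091  0.16  -1.282] [ 0.57248383  0.96443254 -2.06272673] [[-0.002, 0.809, 0.587], [1.0, 0.002, 0.0], [-0.001, 0.587, -0.809]]
at [0.6199 0.0609 0.0536] t 7.7
1 rows step [-0.0009, -0.005, 0.007] [-0.0006, -0.0, 0.0023] end [-0.0009, -0.005, 0.007] [-0.0006, -0.0, 0.0023]
  -> [0.62  0.06  0.045]
```

>>> {"method": "jog_arm", "body": {
  "increments": [
    [0,-0.001,0.0015,0,0,0,-1],
    [0,-0.0023,0.0032,0,0,0,-1],
    [0,-0.0023,0.0032,0,0,0,-1]
  ]
}}

```text
clock: 7.95
position: [0.621, 0.0601, 0.0507]
ee_rot: [0.673, 0.672, 0.219, 0.219]
ft_force: [-0.6, 0.5, -3.2]
grip_width: 0.296
grasp_force: 50.4
```

>>> {"method": "jog_arm", "body": {
  "increments": [
    [0,-0.001,0.0015,0,0,0,-1],
    [0,-0.002,0.0028,0,0,0,-1],
    [0,-0.002,0.0028,0,0,0,-1]
  ]
}}

```text
clock: 8.2
position: [0.6225, 0.0601, 0.0489]
ee_rot: [0.672, 0.671, 0.221, 0.22]
ft_force: [-5.1, -2.4, 12.3]
grip_width: 0.297
grasp_force: 52.5
```

>>> {"method": "jog_arm", "body": {
  "increments": [
    [0,0,0,0,0,0,-0.2],
    [0,0,0,0,0,0,-0.2],
    [0,0,-0.01,0,0,0,-0.1],
    [0,0,-0.025,0,0,0,-0.1],
    [0,0,-0.045,0,0,0,-0.1]
  ]
}}

```text
clock: 8.62
position: [0.5934, 0.0603, 0.0821]
ee_rot: [0.672, 0.673, 0.218, 0.218]
ft_force: [-0.1, -0.4, 0.7]
grip_width: 0.452
grasp_force: 0.0
```

>>> {"method": "jog_arm", "body": {
  "increments": [
    [0,0,-0.03,0,0,0,0.2],
    [0,0,-0.06,0,0,0,0.6],
    [0,0,-0.09,0,0,0,1],
    [0,0,-0.12,0,0,0,1],
    [0,0,-0.12,0,0,0,1]
  ]
}}

```text
clock: 9.03
position: [0.5233, 0.0606, 0.185]
ee_rot: [0.672, 0.672, 0.222, 0.221]
ft_force: [1.6, 0.6, 0.3]
grip_width: 1.001
grasp_force: 0.0
```

```bash
python3 -c "
from plan import *
from h import *
from workcell import optics
for n in ('top','scene'):
    c=optics.camera(n); np.savez(n+'2.npz',**c); cv2.imwrite('pics/%s2.png'%n,c['color'][:,:,::-1])
    W=cloud(c).reshape(-1,3); col=c['color'].reshape(-1,3).astype(int)
    m=(np.hypot(W[:,0]-.61,W[:,1]-.065)<.09)&(W[:,2]>.022)&(W[:,2]<.03)
    P=W[m]; print(n,len(P),rect(P),np.median(P[:,2]))
    m=(np.hypot(W[:,0]-.61,W[:,1]-.065)<.09)&(W[:,2]>.011)&(W[:,2]<.017); P=W[m]; print(n,len(P),rect(P),P.mean(0))
plan([((.62,.06,.2),down(0))])
"
```

```text
top 763 [610.5  53.2  94.1  56.4  89.3] 0.025881521903170123
top 102 [600.5  69.8 118.7  33.9  75.5] [0.61005801 0.10793142 0.01371389]
scene 730 [610.9  53.4  97.4  57.9  89. ] 0.02640807618669807
scene 151 [617.5  64.8 123.8  53.5  85. ] [0.62278516 0.06987734 0.01411029]
at [0.5238 0.0602 0.1813] t 9.1333
3 rows step [-3e-05, 0.01477, 0.00697] [0.1054, -3e-05, -7e-05] end [-0.0001, 0.0443, 0.0209] [0.3162, -0.0001, -0.0002]
3 rows step [-3e-05, 0.0162, 0.00203] [0.1054, -3e-05, -7e-05] end [-0.0001, 0.0486, 0.0061] [0.3162, -0.0001, -0.0002]
  -> [0.62   0.06   0.1999]
```

View pics/scene2.png

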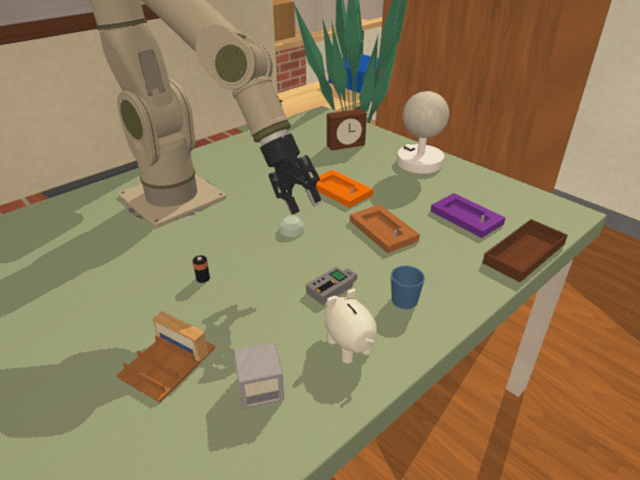

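The tester lies on its back, face up, at (331,284), with its tab toward +y, clear of the pig. Both views agree on the block centre at (0.611, 0.053) and a top height of 26 mm. Now I'll bring the tool upright above it.

```bash
python3 -c "
from plan import *
plan([((.611,.058,.18),down(-.8)),((.611,.058,.09),down(-.8)),((.611,.058,.034),down(-.8))])
"
```

```text
at [0.5238 0.0602 0.1813] t 9.1333
3 rows step [-0.00037, 0.0116, 0.00877] [0.1054, -0.00077, 0.0022] end [-0.0011, 0.0348, 0.0263] [0.3162, -0.0023, 0.0066]
3 rows step [-0.00027, 0.01373, 0.00473] [0.1054, -0.00077, 0.0022] end [-0.0008, 0.0412, 0.0142] [0.3162, -0.0023, 0.0066]
  -> [0.611 0.058 0.18 ]
3 rows step [-0.0, -0.0, 0.03] [-3e-05, -3e-05, -0.0] end [-0.0, -0.0, 0.09] [-0.0001, -0.0001, -0.0]
  -> [0.611 0.058 0.09 ]
2 rows step [-0.0, -0.0, 0.028] [0.0, 0.0, -0.0] end [-0.0, -0.0, 0.056] [0.0, 0.0, -0.0]
  -> [0.611 0.058 0.034]
```

>>> {"method": "jog_arm", "body": {
  "increments": [
    [0,0.012,0.009,0.105,-0.001,0.002,1],
    [-0.001,0.023,0.018,0.21,-0.002,0.004,1],
    [-0.001,0.035,0.026,0.316,-0.002,0.007,1]
  ]
}}

```text
clock: 9.38
position: [0.5669, 0.0592, 0.1779]
ee_rot: [0.701, 0.697, 0.108, 0.108]
ft_force: [0.5, 0.4, 0.4]
grip_width: 1.0
grasp_force: 0.0
```

>>> {"method": "jog_arm", "body": {
  "increments": [
    [0,0.014,0.005,0.105,-0.001,0.002,0.7],
    [-0.001,0.028,0.009,0.21,-0.002,0.004,0.7],
    [-0.001,0.041,0.014,0.316,-0.002,0.007,0.7],
    [-0.001,0.041,0.014,0.316,-0.002,0.007,0.7],
    [-0.001,0.041,0.014,0.316,-0.002,0.007,0.7]
  ]
}}

```text
clock: 9.8
position: [0.6112, 0.0573, 0.1741]
ee_rot: [0.713, 0.702, -0.003, -0.003]
ft_force: [-0.1, 0.4, 0.2]
grip_width: 0.85
grasp_force: 0.0
```

>>> {"method": "jog_arm", "body": {
  "increments": [
    [0,0,0.0,0,0,0,0.7],
    [0,0,0.0,0,0,0,0.7],
    [0,0,0.0,0,0,0,0.7]
  ]
}}

```text
clock: 10.05
position: [0.6096, 0.058, 0.1791]
ee_rot: [0.712, 0.702, -0.0, -0.001]
ft_force: [-0.8, 0.6, 0.5]
grip_width: 0.85
grasp_force: 0.0
```

```bash
cat >> h.py <<'E'
def wcloud(c):
    d=c["depth"]; v,u=np.indices(d.shape); K=c["K"]; a=(u-K[0,2])/K[0,0]; b=(v-K[1,2])/K[1,1]
    th=np.hypot(a,b); s=np.where(th>1e-6,np.tan(np.minimum(th,1.5))/np.maximum(th,1e-6),1)
    P=np.stack([a*s*d,b*s*d,d],-1); W=(P-c["t"])@c["R"]; W[(d<=0)|(th>1.3)]=np.nan; return W
E
python3 -c "
from plan import *
from h import *
from workcell import optics
print(get_obs()['joint_pos'].round(3))
c=optics.camera('wrist'); np.savez('w3.npz',**c); cv2.imwrite('pics/w3.png',c['color'][:,:,::-1])
W=wcloud(c).reshape(-1,3); near=np.hypot(W[:,0]-.61,W[:,1]-.065)<.09
for z0,z1 in((.021,.031),(.010,.018)):
    P=W[near&(W[:,2]>z0)&(W[:,2]<z1)]; print(len(P),rect(P),np.median(P[:,2]))
P=W[(W[:,2]>.1)&(W[:,2]<.2)]; print('finger lowest', np.nanmin(P[:,2]), np.sort(P[:,2])[:200:40])
q=P[P[:,2]<P[:,2].min()+.012]; print(len(q),rect(q))
plan([((.611,.058,.09),down(-.8)),((.611,.058,.034),down(-.8))])
"
```

```text
[-0.09   0.359 -0.098  1.59   0.036  1.196 -0.21 ]
8767 [612.5  55.8  95.3  56.   89.6] 0.026266457289628647
1187 [613.1 115.   25.5  54.8  89.5] 0.013998405655518603
finger lowest 0.10006448006815324 [0.10006448 0.10154343 0.10318754 0.10560989 0.10678663]
303 [725.  -21.8  62.5   9.1  74. ]
at [0.6098 0.058  0.1794] t 10.1
3 rows step [-0.0, 0.00043, 0.0298] [-0.0004, -0.00017, -3e-05] end [-0.0, 0.0013, 0.0894] [-0.0012, -0.0005, -0.0001]
  -> [0.611 0.058 0.09 ]
2 rows step [-0.0, 0.0, 0.028] [0.0, 0.0, -0.0] end [-0.0, 0.0, 0.056] [0.0, 0.0, -0.0]
  -> [0.611 0.058 0.034]
```

View pics/w3.png

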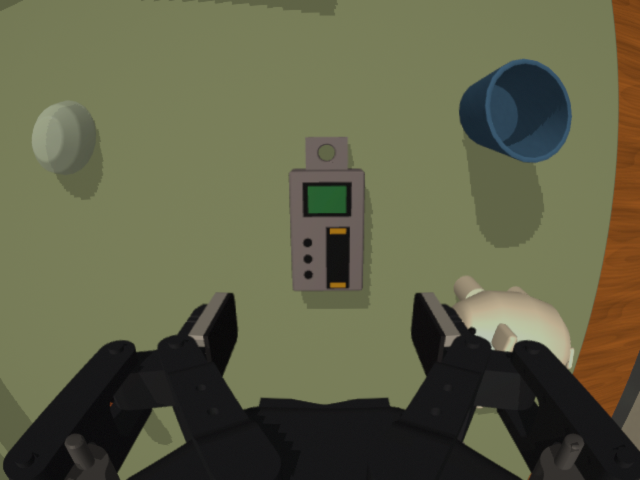

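The wrist view shows the tester face up, with its hole at (326,152), block centre at (327,230) and both fingers clear of it. Next I'll measure how far the fingertips stand from the TCP before descending.

```bash
python3 -c "
from plan import *
from h import *
c=dict(np.load('w3.npz')); W=wcloud(c)
for b in((195,290,240,370),(408,290,455,370)):
    Q=W[b[1]:b[3],b[0]:b[2]].reshape(-1,3); Q=Q[(Q[:,2]>.12)&(Q[:,2]<.25)]
    print(len(Q),np.percentile(Q[:,2],[0.5,2,10,50]).round(4), (Q.min(0)-[.6098,.058,.1794]).round(4),(Q.max(0)-[.6098,.058,.1794]).round(4))
T=cloud(dict(np.load('top2.npz'))).reshape(-1,3); T=T[(np.hypot(T[:,0]-.745,T[:,1]+.03)<.09)&(T[:,2]>.02)]; print('pig',T.min(0),T.max(0))
plan([((.612,.0595,.09),down(-.5)),((.612,.0595,.034),down(-.5))])
"
```

```text
2854 [0.1635 0.1648 0.17   0.187 ] [-0.0484 -0.0104 -0.0176] [-0.0243  0.0196  0.0477]
2909 [0.1633 0.1648 0.1699 0.187 ] [ 0.0271 -0.0112 -0.0179] [0.0508 0.0186 0.0478]
pig [ 0.6865497  -0.07435062  0.02002437] [0.82458123 0.0125817  0.11308898]
at [0.6098 0.058  0.1794] t 10.1
3 rows step [0.0005, 0.00077, 0.0298] [-0.0004, -0.00017, -0.0018] end [0.0015, 0.0023, 0.0894] [-0.0012, -0.0005, -0.0054]
  -> [0.612  0.0595 0.09  ]
2 rows step [-0.0, 0.0, 0.028] [0.0, 0.0, 0.0] end [-0.0, 0.0, 0.056] [0.0, 0.0, 0.0]
  -> [0.612  0.0595 0.034 ]
```

>>> {"method": "jog_arm", "body": {
  "increments": [
    [0.001,0.001,0.03,0,0,-0.002,0.7],
    [0.001,0.002,0.06,-0.001,0,-0.004,0.7],
    [0.0015,0.0023,0.089,-0.001,0,-0.005,0.7],
    [0.0015,0.0023,0.089,-0.001,0,-0.005,0.7],
    [0.0015,0.0023,0.089,-0.001,0,-0.005,0.7]
  ]
}}

```text
clock: 10.52
position: [0.6114, 0.0594, 0.0895]
ee_rot: [0.71, 0.704, -0.001, -0.001]
ft_force: [0.4, 0.5, 0.8]
grip_width: 0.854
grasp_force: 0.0
```

>>> {"method": "jog_arm", "body": {
  "increments": [
    [0,0,0.015,0,0,0,0.7],
    [0,0,0.03,0,0,0,0.7],
    [0,0,0.045,0,0,0,0.7],
    [0,0,0.055,0,0,0,0.7],
    [0,0,0.055,0,0,0,0.7]
  ]
}}

```text
clock: 10.93
position: [0.6121, 0.0595, 0.0346]
ee_rot: [0.71, 0.704, -0.001, -0.001]
ft_force: [0.1, -0.3, 0.2]
grip_width: 0.847
grasp_force: 0.0
```

>>> {"method": "jog_arm", "body": {
  "increments": [
    [0,0,0,0,0,0,0.7],
    [0,0,0,0,0,0,0.7],
    [0,0,0,0,0,0,0.7],
    [0,0,0,0,0,0,0.7]
  ]
}}

```text
clock: 11.27
position: [0.6129, 0.0596, 0.0356]
ee_rot: [0.71, 0.704, 0.0, -0.0]
ft_force: [-0.3, 0.6, -0.4]
grip_width: 0.852
grasp_force: 0.0
```

```bash
python3 -c "
from plan import *
plan([((.612,.0595,.035),down(-.5))])
"
```

```text
at [0.6129 0.0596 0.0356] t 11.2667
1 rows step [-0.0001, -0.0009, 0.0006] [-0.0005, -0.0008, -0.0007] end [-0.0001, -0.0009, 0.0006] [-0.0005, -0.0008, -0.0007]
  -> [0.612  0.0595 0.035 ]
```

>>> {"method": "jog_arm", "body": {
  "grip_force": 40,
  "increments": [
    [0,0,0,0,0,0,-1],
    [0,0,0,0,0,0,-1],
    [0,0,0,0,0,0,-1],
    [0,0,0,0,0,0,-1],
    [0,0,0,0,0,0,-1]
  ]
}}

```text
clock: 11.68
position: [0.6127, 0.0596, 0.0352]
ee_rot: [0.71, 0.704, -0.0, -0.001]
ft_force: [-1.3, 0.2, 6.1]
grip_width: 0.642
grasp_force: 43.5
```

>>> {"method": "jog_arm", "body": {
  "increments": [
    [0,0,-0.01,0,0,0,-1],
    [0,0,-0.03,0,0,0,-1],
    [0,0,-0.06,0,0,0,-1],
    [0,0,-0.09,0,0,0,-1],
    [0,0,-0.11,0,0,0,-1]
  ]
}}

```text
clock: 12.1
position: [0.613, 0.0595, 0.1477]
ee_rot: [0.71, 0.704, 0.0, -0.0]
ft_force: [0.5, 1.1, -2.0]
grip_width: 0.641
grasp_force: 43.2
```

>>> {"method": "jog_arm", "body": {
  "increments": [
    [0,0,0,0,0,0,-1],
    [0,0,0,0,0,0,-1],
    [0,0,0,0,0,0,-1]
  ]
}}

```text
clock: 12.35
position: [0.6117, 0.0593, 0.1434]
ee_rot: [0.71, 0.704, -0.001, -0.001]
ft_force: [0.4, -0.1, -2.7]
grip_width: 0.641
grasp_force: 43.2
```

```bash
python3 -c "
from plan import *
print(get_obs()['joint_pos'].round(3))
plan([((.529,.320,.15),down(-101.9))])
"
```

```text
[-0.092  0.397 -0.099  1.618  0.041  1.133 -0.21 ]
at [0.6117 0.0593 0.1434] t 12.35
5 rows step [0.01732, -0.00568, -0.00042] [-0.0002, 0.00022, 0.11794] end [0.0866, -0.0284, -0.0021] [-0.001, 0.0011, 0.5897]
5 rows step [0.01124, -0.01436, -0.0004] [-0.0002, 0.00022, 0.11794] end [0.0562, -0.0718, -0.002] [-0.001, 0.0011, 0.5897]
5 rows step [0.00136, -0.01818, -0.00042] [-0.0002, 0.00022, 0.11794] end [0.0068, -0.0909, -0.0021] [-0.001, 0.0011, 0.5897]
  -> [0.5289 0.32   0.15  ]
```

>>> {"method": "jog_arm", "body": {
  "increments": [
    [0.017,-0.006,0,0,0,0.118,-1],
    [0.035,-0.011,-0.001,0,0,0.236,-1],
    [0.052,-0.017,-0.001,0,0,0.354,-1],
    [0.069,-0.023,-0.002,0,0,0.472,-1],
    [0.087,-0.028,-0.002,-0.001,0.001,0.59,-1]
  ]
}}

```text
clock: 12.77
position: [0.5839, 0.147, 0.1447]
ee_rot: [0.886, 0.464, -0.002, -0.001]
ft_force: [-0.4, 0.4, -1.6]
grip_width: 0.645
grasp_force: 43.1
```

>>> {"method": "jog_arm", "body": {
  "increments": [
    [0.011,-0.014,0,0,0,0.118,-1],
    [0.022,-0.029,-0.001,0,0,0.236,-1],
    [0.034,-0.043,-0.001,0,0,0.354,-1],
    [0.045,-0.057,-0.002,0,0,0.472,-1],
    [0.056,-0.072,-0.002,-0.001,0.001,0.59,-1]
  ]
}}

```text
clock: 13.18
position: [0.5563, 0.2338, 0.1469]
ee_rot: [0.982, 0.187, -0.001, 0.0]
ft_force: [-0.1, 0.5, -2.2]
grip_width: 0.648
grasp_force: 43.1
```

>>> {"method": "jog_arm", "body": {
  "increments": [
    [0.001,-0.018,0,0,0,0.118,-1],
    [0.003,-0.036,-0.001,0,0,0.236,-1],
    [0.004,-0.055,-0.001,0,0,0.354,-1],
    [0.006,-0.073,-0.002,0,0,0.472,-1],
    [0.007,-0.091,-0.002,-0.001,0.001,0.59,-1]
  ]
}}

```text
clock: 13.6
position: [0.529, 0.3209, 0.1489]
ee_rot: [0.994, -0.107, -0.0, 0.001]
ft_force: [-0.8, -0.1, -2.1]
grip_width: 0.641
grasp_force: 43.1
```

>>> {"method": "jog_arm", "body": {
  "increments": [
    [0,0,0,0,0,0,-1],
    [0,0,0,0,0,0,-1],
    [0,0,0,0,0,0,-1],
    [0,0,0,0,0,0,-1],
    [0,0,0,0,0,0,-1]
  ]
}}

```text
clock: 14.02
position: [0.5304, 0.3194, 0.1504]
ee_rot: [0.995, -0.104, 0.001, 0.0]
ft_force: [0.2, -1.1, -2.5]
grip_width: 0.641
grasp_force: 43.1
```

```bash
python3 -c "
from plan import *
from h import *
from workcell import optics
o=get_obs(); print(o['joint_pos'].round(3),o['ft_force'])
c=optics.camera('wrist'); np.savez('w4.npz',**c); cv2.imwrite('pics/w4.png',c['color'][:,:,::-1])
W=wcloud(c).reshape(-1,3); col=c['color'].reshape(-1,3).astype(int)
near=np.hypot(W[:,0]-.537,W[:,1]-.318)<.12
for nm,z0,z1 in(('rim',.019,.026),('floor',.007,.013),('post',.0265,.036),('testface',.12,.15),('tab',.11,.13)):
    P=W[near&(W[:,2]>z0)&(W[:,2]<z1)]
    if len(P)>5: print(nm,len(P),rect(P),np.median(P[:,2]),P.min(0),P.max(0))
plan([((.529,.320,.15),down(-101.9))])
"
```

```text
[-0.663  0.392  0.058  1.61  -0.023  1.139 -2.379] [ 0.24433823 -1.09179727 -2.45147996]
rim 9637 [586.6 310.2 100.9  74.7  78.5] 0.022015699520224866 [0.54169296 0.25390101 0.01922628] [0.63254144 0.36671342 0.0245343 ]
floor 963 [578.1 318.5  47.3  44.9  78. ] 0.010045172005255447 [0.56076058 0.29069099 0.00768225] [0.60238106 0.34581284 0.01269328]
post 52 [583.8 310.5   6.5   3.5  78.5] 0.029054201357399105 [0.58205231 0.30699423 0.02676088] [0.58591728 0.31371107 0.03127243]
testface 33604 [544.1 317.7  82.3 109.5  78.1] 0.14128691832586635 [0.48700185 0.27868349 0.12005668] [0.60092889 0.3592521  0.14998215]
tab 4801 [585.1 308.9  54.2  25.7  78. ] 0.12897551915864325 [0.56702044 0.2850707  0.11473038] [0.60092889 0.33809402 0.12999901]
at [0.5304 0.3196 0.1506] t 14.0667
1 rows step [-0.0015, -0.0001, 0.0006] [0.0, -0.0014, -0.0016] end [-0.0015, -0.0001, 0.0006] [0.0, -0.0014, -0.0016]
  -> [0.529 0.32  0.15 ]
```

View pics/w4.png

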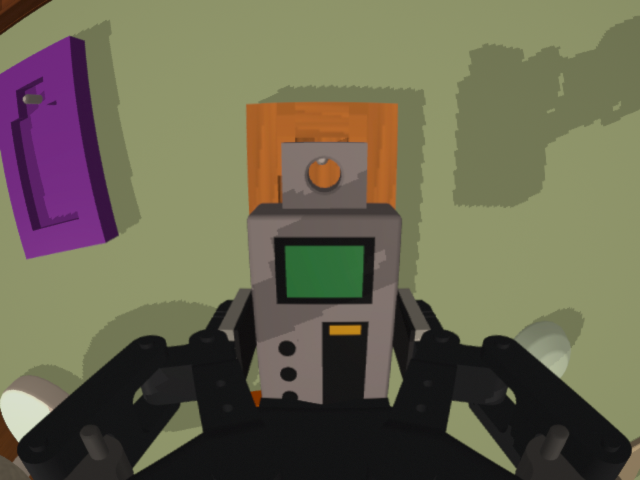

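The wrist view shows the held tester, with its hole at (323,173), above the wooden cradle. The cradle's post is visible through the hole at about (320,160). Next I'll compute the relative offset.

```bash
cat > rel.py <<'E'
import sys
from plan import *
from h import *
def rel(c,top,a=-11.8):
    p=np.radians(a); u=np.array([np.cos(p),np.sin(p)]); v=np.array([-np.sin(p),np.cos(p)])
    W=wcloud(c).reshape(-1,3); W=W[np.hypot(W[:,0]-.537,W[:,1]-.318)<.13]
    U=W[:,:2]@u; V=W[:,:2]@v; Z=W[:,2]
    def ex(m,A,lo): return np.percentile(A[m],.5 if lo else 99.5)
    rim=(Z>.0205)&(Z<.0235)&(abs(U-.46)<.3)
    lineU=lambda m,A,B: [np.round(np.max(A[m&(abs(B-b)<.0015)]),4) for b in np.linspace(*np.percentile(B[m],[25,75]),3)]
    edge=lambda m,A,B,f: np.median([f(A[m&(abs(B-b)<.001)]) for b in np.linspace(*np.percentile(B[m],[20,80]),15) if (m&(abs(B-b)<.001)).sum()>2])
    cu=edge(rim,U,V,np.max)-.085; cv=(edge(rim&(U>cu+.068),V,U,np.max)+edge(rim&(U>cu+.068),V,U,np.min))/2
    face=(Z>top-.003)&(Z<top+.003); tab=(Z>top-.0145)&(Z<top-.0095)
    fm=face&(U<cu+.045)&(abs(V-cv)<.04)
    tm=tab&(abs(V-cv)<.03)&(U>cu+.03)
    tu=edge(tm,U,V,np.max)-.060; tv=(edge(tm,V,U,np.max)+edge(tm,V,U,np.min))/2
    fu=edge(fm&(abs(V-cv)<.026),U,V,np.max)-.035
    fs=fm&(U>cu-.005)
    fv=(edge(fs,V,U,np.max)+edge(fs,V,U,np.min))/2
    print("cradle",u*cu+v*cv,"w",edge(rim&(U>cu+.068),V,U,np.max)-edge(rim&(U>cu+.068),V,U,np.min))
    print("tester-cradle along u: tab %.4f face %.4f ; v: tab %.4f face %.4f"%(tu-cu,fu-cu,tv-cv,fv-cv), "facew %.4f tabw %.4f"%(edge(fs,V,U,np.max)-edge(fs,V,U,np.min),edge(tm,V,U,np.max)-edge(tm,V,U,np.min)))
    for nm,m in(("rim",rim),("tab",tm),("face",fm)):
        b=rect(W[m]); print(nm,np.median(Z[m]).round(4),b)
    return u,v
if __name__=="__main__":
    rel(dict(np.load(sys.argv[1])),float(sys.argv[2]))
E
python3 rel.py w4.npz .1415
```

```text
cradle [0.53904328 0.32010362] w 0.09988042738947522
tester-cradle along u: tab 0.0000 face 0.0002 ; v: tab -0.0015 face -0.0015 facew 0.0556 tabw 0.0317
rim 0.022 [586.3 310.3 100.8  74.4  78.3]
tab 0.1292 [585.2 308.9  54.3  25.5  78.1]
face 0.1415 [532.3 321.5  79.8  84.8  78.1]
```

```bash
python3 -c "
from plan import *
plan([((.5307,.321,.080),down(-101.75))])
"
```

```text
at [0.5304 0.3196 0.1506] t 14.0667
2 rows step [-5e-05, -0.0007, 0.0353] [0.0, -0.0007, -0.0021] end [-0.0001, -0.0014, 0.0706] [0.0, -0.0014, -0.0042]
  -> [0.5307 0.321  0.08  ]
```

>>> {"method": "jog_arm", "body": {
  "increments": [
    [0,-0.0004,0.018,0,0,-0.001,-1],
    [0,-0.0007,0.036,0,-0.001,-0.002,-1],
    [0,-0.001,0.054,0,-0.001,-0.003,-1],
    [0,-0.0014,0.07,0,-0.001,-0.004,-1],
    [0,-0.0014,0.07,0,-0.001,-0.004,-1]
  ]
}}

```text
clock: 14.48
position: [0.529, 0.3204, 0.0774]
ee_rot: [0.995, -0.102, -0.002, 0.002]
ft_force: [-1.1, -0.4, -2.8]
grip_width: 0.646
grasp_force: 43.3
```

>>> {"method": "jog_arm", "body": {
  "increments": [
    [0,0,0,0,0,0,-1],
    [0,0,0,0,0,0,-1],
    [0,0,0,0,0,0,-1],
    [0,0,0,0,0,0,-1],
    [0,0,0,0,0,0,-1]
  ]
}}

```text
clock: 14.9
position: [0.5309, 0.3222, 0.0818]
ee_rot: [0.995, -0.102, 0.001, -0.001]
ft_force: [0.3, 0.1, -1.9]
grip_width: 0.639
grasp_force: 43.3
```

```bash
python3 -c "
from plan import *
from rel import *
from workcell import optics
c=optics.camera('wrist'); np.savez('w5.npz',**c); cv2.imwrite('pics/w5.png',c['color'][:,:,::-1])
rel(c,.0715)
plan([((.5307,.321,.080),down(-101.75))])
"
```

```text
cradle [0.53901776 0.32006788] w 0.10007338493097917
tester-cradle along u: tab -0.0001 face 0.0002 ; v: tab 0.0016 face 0.0015 facew 0.0556 tabw 0.0316
rim 0.022 [539.1 320.3 100.7 170.8  78. ]
tab 0.0605 [585.6 312.   54.5  25.7  78.3]
face 0.0728 [532.1 321.9  79.3  85.   78.2]
at [0.5307 0.3222 0.0815] t 14.95
1 rows step [0.0002, 0.0011, 0.0015] [-0.0013, -0.0012, 0.0005] end [0.0002, 0.0011, 0.0015] [-0.0013, -0.0012, 0.0005]
  -> [0.5307 0.321  0.08  ]
```

View pics/w5.png

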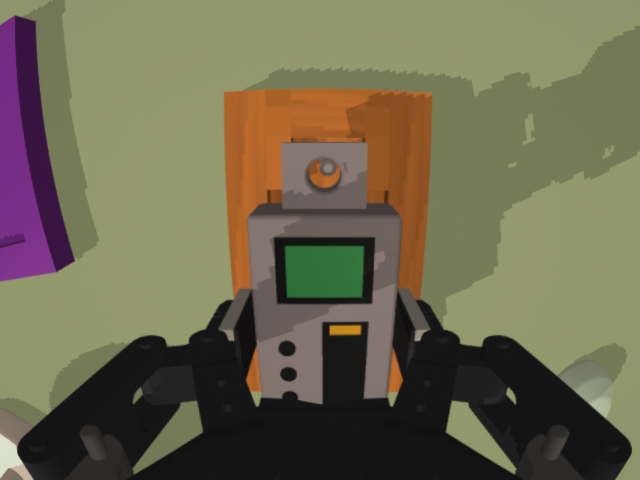

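The wrist view shows the post at (327,168), just right of the hole's centre at (323,173). That agrees with the measured 1.5 mm offset across the cradle. I'll correct it and measure again just above the post.

>>> {"method": "jog_arm", "body": {
  "increments": [
    [0,0.0008,0.003,-0.001,-0.001,0,-1],
    [0,0.0015,0.006,-0.001,-0.001,0,-1],
    [0,0.0015,0.009,-0.001,-0.001,0,-1],
    [0,0.0015,0.009,-0.001,-0.001,0,-1],
    [0,0.0015,0.009,-0.001,-0.001,0,-1]
  ]
}}

```text
clock: 15.37
position: [0.5299, 0.3204, 0.0714]
ee_rot: [0.995, -0.102, -0.001, 0.0]
ft_force: [-0.2, 0.0, -2.4]
grip_width: 0.644
grasp_force: 43.3
```

>>> {"method": "jog_arm", "body": {
  "increments": [
    [0,0,0,0,0,0,-1],
    [0,0,0,0,0,0,-1],
    [0,0,0,0,0,0,-1],
    [0,0,0,0,0,0,-1],
    [0,0,0,0,0,0,-1]
  ]
}}

```text
clock: 15.78
position: [0.5302, 0.3206, 0.0719]
ee_rot: [0.995, -0.102, -0.0, 0.0]
ft_force: [-0.0, 0.3, -2.8]
grip_width: 0.641
grasp_force: 43.3
```

```bash
python3 -c "
from plan import *
from rel import *
from workcell import optics
for i in range(2):
    c=optics.camera('wrist'); rel(c,.064)
    plan([((.5305,.3207,.045),down(-101.75))])
"
```

```text
cradle [0.53902802 0.32006181] w 0.10009090587980246
tester-cradle along u: tab -0.0007 face -0.0003 ; v: tab -0.0001 face -0.0002 facew 0.0553 tabw 0.0315
rim 0.022 [539.3 320.2 101.  170.1  78. ]
tab 0.0507 [584.9 310.3  54.3  25.6  78.3]
face 0.063 [531.7 321.6  79.8  85.   78.2]
at [0.5302 0.3205 0.0719] t 15.8333
1 rows step [0.0003, -0.0002, 0.0269] [0.0004, 0.0003, 0.0006] end [0.0003, -0.0002, 0.0269] [0.0004, 0.0003, 0.0006]
  -> [0.5305 0.3207 0.045 ]
cradle [0.53898363 0.3200897 ] w 0.09993289342106576
tester-cradle along u: tab -0.0007 face -0.0002 ; v: tab -0.0002 face -0.0002 facew 0.0553 tabw 0.0316
rim 0.022 [539.1 320.4 100.9 170.4  77.9]
tab 0.0507 [584.8 310.4  54.4  25.3  78.3]
face 0.063 [531.9 321.6  79.9  84.7  78.4]
at [0.5301 0.3206 0.0718] t 15.8833
1 rows step [0.0004, -0.0002, 0.0268] [0.0004, 0.0005, 0.0006] end [0.0004, -0.0002, 0.0268] [0.0004, 0.0005, 0.0006]
  -> [0.5305 0.3207 0.045 ]
```

>>> {"method": "jog_arm", "body": {
  "increments": [
    [0.0004,-0.0002,0.004,0,0,0,-1],
    [0.0004,-0.0002,0.008,0,0,0,-1],
    [0.0004,-0.0002,0.011,0,0,0,-1],
    [0.0004,-0.0002,0.011,0,0,0,-1],
    [0.0004,-0.0002,0.011,0,0,0,-1]
  ]
}}

```text
clock: 16.3
position: [0.5304, 0.3205, 0.0604]
ee_rot: [0.995, -0.102, -0.001, 0.0]
ft_force: [-0.3, 0.6, -2.1]
grip_width: 0.644
grasp_force: 43.3
```

>>> {"method": "jog_arm", "body": {
  "increments": [
    [0,0,0.002,0,0,0,-1],
    [0,0,0.004,0,0,0,-1],
    [0,0,0.006,0,0,0,-1],
    [0,0,0.006,0,0,0,-1],
    [0,0,0.006,0,0,0,-1]
  ]
}}

```text
clock: 16.72
position: [0.5305, 0.3206, 0.0547]
ee_rot: [0.995, -0.102, -0.0, 0.0]
ft_force: [0.1, 0.7, -2.2]
grip_width: 0.642
grasp_force: 43.3
```

>>> {"method": "jog_arm", "body": {
  "increments": [
    [0,0,0.002,0,0,0,-1],
    [0,0,0.003,0,0,0,-1],
    [0,0,0.004,0,0,0,-1],
    [0,0,0.004,0,0,0,-1],
    [0,0,0.004,0,0,0,-1]
  ]
}}

```text
clock: 17.13
position: [0.5305, 0.3206, 0.0508]
ee_rot: [0.995, -0.102, -0.0, 0.0]
ft_force: [-0.4, 0.1, -1.6]
grip_width: 0.643
grasp_force: 43.3
```

>>> {"method": "jog_arm", "body": {
  "increments": [
    [0,0,0.001,0,0,0,-1],
    [0,0,0.002,0,0,0,-1],
    [0,0,0.003,0,0,0,-1],
    [0,0,0.004,0,0,0,-1],
    [0,0,0.004,0,0,0,-1]
  ]
}}

```text
clock: 17.55
position: [0.5305, 0.3206, 0.0466]
ee_rot: [0.995, -0.102, -0.0, 0.0]
ft_force: [-0.1, 0.0, -3.1]
grip_width: 0.643
grasp_force: 43.3
```

>>> {"method": "jog_arm", "body": {
  "increments": [
    [0,0,0.0005,0,0,0,-1],
    [0,0,0.001,0,0,0,-1],
    [0,0,0.0015,0,0,0,-1],
    [0,0,0.0015,0,0,0,-1]
  ]
}}

```text
clock: 17.88
position: [0.5306, 0.3207, 0.0453]
ee_rot: [0.995, -0.102, -0.0, 0.0]
ft_force: [0.3, 0.3, -2.0]
grip_width: 0.643
grasp_force: 43.3
```

>>> {"method": "jog_arm", "body": {
  "increments": [
    [0,0,0.0005,0,0,0,-1],
    [0,0,0.001,0,0,0,-1],
    [0,0,0.001,0,0,0,-1]
  ]
}}

```text
clock: 18.13
position: [0.5307, 0.3206, 0.0452]
ee_rot: [0.995, -0.102, -0.0, 0.0]
ft_force: [-4.2, -3.2, 7.3]
grip_width: 0.64
grasp_force: 44.3
```

```bash
python3 -c "
from plan import *
from rel import *
from workcell import optics
c=optics.camera('wrist'); rel(c,.036)
W=wcloud(c)
for b in((215,295,248,360),(400,295,435,360)):
    Q=W[b[1]:b[3],b[0]:b[2]].reshape(-1,3); Q=Q[(Q[:,2]>.0225)]; print(np.nanpercentile(Q[:,2],[1,10]))
print(get_obs()['ft_force'],get_obs()['position'])
"
```

```text
cradle [0.53912451 0.32009539] w 0.10026518644662336
tester-cradle along u: tab 0.0250 face 0.0001 ; v: tab 0.0000 face -0.0001 facew 0.0557 tabw 0.0599
rim 0.022 [549.3 318.2 101.  149.9  78.1]
tab 0.0225 [596.3 308.2  60.   53.6  78.2]
face 0.0363 [532.1 321.5  79.9  84.8  78.5]
[0.0228583  0.03930344]
[0.02290021 0.04002688]
[-2.95641969 -2.70791961  6.63529558] [0.53064497 0.32067538 0.04518822]
```

The tester touches the pocket floor: its face is at 36 mm and it is centred within about 0.1 mm. Now I'll release and retreat.

>>> {"method": "jog_arm", "body": {
  "increments": [
    [0,0,0,0,0,0,0.4],
    [0,0,0,0,0,0,0.5],
    [0,0,0,0,0,0,0.6],
    [0,0,0,0,0,0,0.6],
    [0,0,0,0,0,0,0.6]
  ]
}}

```text
clock: 18.6
position: [0.5306, 0.3207, 0.0443]
ee_rot: [0.995, -0.102, -0.0, 0.0]
ft_force: [0.0, -0.4, 0.2]
grip_width: 0.802
grasp_force: 0.0
```

>>> {"method": "jog_arm", "body": {
  "increments": [
    [0,0,-0.01,0,0,0,0.6],
    [0,0,-0.03,0,0,0,0.6],
    [0,0,-0.06,0,0,0,0.6],
    [0,0,-0.1,0,0,0,0.6],
    [0,0,-0.13,0,0,0,0.6]
  ]
}}

```text
clock: 19.02
position: [0.531, 0.3209, 0.1779]
ee_rot: [0.995, -0.102, 0.0, -0.0]
ft_force: [0.2, -0.1, 0.6]
grip_width: 0.8
grasp_force: 0.0
```

>>> {"method": "jog_arm", "body": {
  "increments": [
    [0,0,0,0,0,0,0.6],
    [0,0,0,0,0,0,0.6],
    [0,0,0,0,0,0,0.6]
  ]
}}

```text
clock: 19.27
position: [0.5304, 0.3206, 0.1744]
ee_rot: [0.995, -0.102, -0.0, 0.0]
ft_force: [-1.5, 0.0, -0.2]
grip_width: 0.804
grasp_force: 0.0
```

```bash
python3 -c "
from plan import *
from h import *
from workcell import optics
c=optics.camera('wrist'); cv2.imwrite('pics/w6.png',c['color'][:,:,::-1])
W=wcloud(c).reshape(-1,3); W=W[np.hypot(W[:,0]-.537,W[:,1]-.318)<.12]
for nm,z0,z1 in(('face',.032,.042),('rim',.019,.0228),('tab',.0232,.0268)):
    P=W[(W[:,2]>z0)&(W[:,2]<z1)]; print(nm,rect(P),np.median(P[:,2]))
P=W[(W[:,2]>.033)&(W[:,2]<.04)]; A=np.c_[P[:,:2],np.ones(len(P))]; print('slope',np.linalg.lstsq(A,P[:,2],rcond=None)[0])
"
```

```text
face [527.2 322.4  56.1  94.   78.3] 0.0362971876667374
rim [538.7 320.5 100.9 171.1  78.2] 0.021913408148901914
tab [539.6 320.1  99.6 168.3  78.2] 0.023748254081394585
slope [ 0.0003727  -0.00284156  0.03702679]
```

View pics/w6.png

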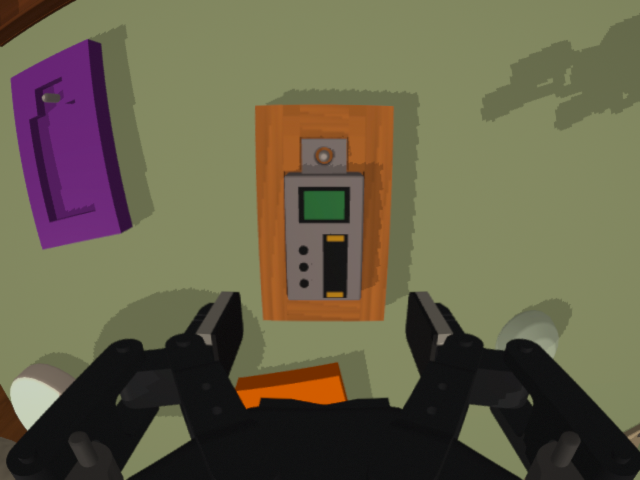

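The tester sits flat and face up in the pocket, with the post centred in its hole at (323,156). Its face is at 36.3 mm with a slope below 0.003, and the gripper is clear. I'm handing it in.

```bash
python3 -c "
from workcell import workorder
print(workorder.hand_in())"
```

```text
the job is handed in; nothing more can be done
None
```

The tester was laid on its back on the bare shelf, regripped by its long edges and seated face up in the wooden cradle with its hole over the post; the job was handed in at about 19 s with no verdict returned, the last wrist picture showing it flat in the pocket.

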